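# Take the thumb-tape roll off its twist-lock spindle and hang it on the rack

## Task

The orange roll of thumb tape is locked on its upright spindle: turn it until you feel its core come free, and slide it straight up off the spindle. Then hang it by its core hole on the empty sloping peg of the stand, let go of it, and leave the other things on the counter where they are.

Things in the scene. Friction and masses are not known exactly. Their poses are not given: they have to be found in the camera images.
- roll: Orange roll of tape wound on a cardboard core: a ring 60 mm outside diameter, 30 mm high, 100 to 180 g. Origin: centre of its underside; z along its axis, up while on the spindle. The core hole is 32 mm wide; 3 to 8 mm above the underside three inward tabs, 6 mm wide and 120 degrees apart, narrow it to a 21 mm circle. Can be gripped across its diameter from above.
- roll_mid (a point): Centre of the orange roll, on its axis, 15 mm above its underside. Axes as roll.
- holder: Fixed grey disc, 92 mm diameter, 12 mm thick, on a dark plate 100 x 130 x 4 mm; it carries the steel spindle and the roll rests on it (roll's underside 12 mm above the counter). Origin: centre of the underside, on the spindle's axis; z up. Its yaw says nothing of the spindle's.
- spindle_top (a point): Top centre of the spindle, 60 mm above the counter. The spindle is fixed and does not turn. From 25 mm up to the top it is a head of 28 mm diameter with three straight vertical slots, open at top and bottom, about 11 mm wide, 120 degrees apart. The point's yaw says nothing of the slots: their angle is not measured and differs each time.
- spindle_neck (a point): On the axis, 25 mm above the counter, where the 17 mm neck meets the head. The roll's tabs start under the head's ribs: it turns freely but rises only 5 mm, then is stopped hard. Only with the three tabs under the three slots (within about 10 degrees) does it rise farther, straight up. Turn and try; the match repeats every 120 degrees.
- stand_free: Fixed stand with the empty peg: grey foot 110 mm (x) by 100 mm (y), 12 mm thick, and a grey upright, 30 mm wide (y) and 10 mm thick, that reaches 145 mm above the counter, its front face 25 mm to +x of the origin. Origin: centre of the foot's underside; the peg points to its -x and up. A like stand beside it holds a purple roll; the two stands change places.
- peg_foot (a point): Where the axis of the empty red peg meets the front face of the upright, 120 mm above the counter. Axes as stand_free. The peg is round, 10 mm in diameter, straight, 75 mm long, and rises at 45 degrees, towards the stand's -x.
- peg_tip (a point): Centre of the rounded end of the same peg, 53 mm before and 53 mm above peg_foot; the end stands 5 mm beyond. Axes as stand_free.
- stand_full: Fixed stand of the same make whose peg holds a purple roll (58 mm diameter) fixed to it. Not to be used. Origin and axes as stand_free.
- cleaner: Bystander: blue bottle, 56 mm diameter, 160 mm high. Origin: centre of its underside.
- polish: Bystander: black bottle with orange cap, 52 mm diameter, 120 mm high. Origin: centre of its underside.
- weight: Bystander: brass weight, 48 mm diameter, 43 mm high. Origin: centre of its underside.
- weight_small: Bystander: small brass weight, 34 mm diameter, 35 mm high. Origin: centre of its underside.
- driver: Bystander: screwdriver lying on the counter. Origin: under its middle.
- bevel: Bystander: upright red handle, 40 mm diameter, 62 mm high. Origin: centre of its underside.
Not all that is in view belongs to the job. What is shaped like the stand_free but turquoise is not meant.

How it is judged (in metres and radians):
On the way:
1. the roll is raised off the top of the spindle, straight above it (z of roll in the frame of holder above 0.06 m and horizontal distance between roll and holder below 0.03 m), for 0.05 s.
At the end, for the whole second after the job is handed in: The orange roll hangs at rest on the empty stand's peg, carried by it, with the peg through its core hole: its centre within 20 mm of the peg's upright plane, 5 to 60 mm before peg_foot and from 25 mm below to 55 mm above it (y of roll_mid in the frame of peg_foot between -0.02 and 0.02 m and x of roll_mid in the frame of peg_foot between -0.06 and -0.005 m and z of roll_mid in the frame of peg_foot between -0.025 and 0.055 m and contact force between roll and stand_free above 0.2 N and linear speed of roll below 0.03 m/s and angular speed of roll below 0.4 rad/s); the robot touches nothing.
It fails at once if a bystander is pushed more than 30 mm from its place (distance of any of cleaner, polish, weight, weight_small, driver, bevel from where it was at the start of the episode above 0.03 m).
It also fails if it takes over 54 s, if anything falls off the work surface, if the arm or the gripper's body presses on something with over 40 N, if the wrist force passes 120 N, or if a joint passes its speed limit or range.

## Robot

A 6-joint arm with a two-finger parallel gripper is mounted at the origin on the work surface. World frame = base frame: x ahead of the robot, y to its left, z up, the work surface at z = 0. Lengths are in mm, angles in rad, forces in N, time in s.
With the tool pointing down it reaches from about 275 to 750 mm from the base axis. Payload 10.2 kg.
Tool frame: the origin (TCP) lies midway between the tips of the shut fingers; the grasp point (between the pads) lies ctrl.tcp_to_grasp behind it (ctrl.tcp_to_grasp is the distance from the TCP to the grasp point, in mm); z points along the fingers, x is the direction in which the jaws open and shut, and the axes are right-handed (so a half turn about z gives the same grasp; the last joint's range is limited). The gripper opens to 85 mm and grips with 20 to 120 N. Pads are 22 mm wide; open, the fingers measure 114 mm over their backs; the gripper's body (76 mm by 85 mm) begins 54 mm behind the grasp point. The pads swing forward as they close: fully open they stand 13 mm farther back than shut.
Start: joints at [-1.413, 0.313, 1.498, -0, 1.331, -0.223], TCP at [195.111, -487.404, 231.294] pointing down, gripper open.
Joint ranges: [-2.94, 2.94], [-0.97, 2.17], [0.19, 2.56], [-1.23, 4.37], [0.02, 3.11], [-2.88, 2.88]. Speed limits (rad/s): [2.39, 2.39, 3.01, 3.14, 3.14, 3.14].

## Interface

Orientations are given as a unit quaternion [w, x, y, z].
In Python, from rig import ctrl gives the robot as it stands.
- The arm moves only by the tool send_rows, never from a script. Its argument "series" is a list that holds one entry, the list of rows, each a list of 5 numbers: the shift along the tool's x, y, z in m, then the turn about the tool's z in rad, then the closure, from 0 (fully open) to 1 (shut). A call has 1 to 10 rows; each row shifts and turns the commanded pose from where the row before left it, along the tool's axes as they then stand; what a row does not reach is not made up. A row lasts 1/10 s, in which the tool goes at most 50 mm and 8.59 degrees, less where a joint would pass 70% of its speed; a pose out of reach is approached as far as the arm can. A call with a gripper value outside its range is refused whole. The fingers move at their own pace and stop on an object; "force" is the grip in N (left out, the last holds). Time passes only in rows, so rows that do not move let the fingers close. It gives the time, the measured TCP pose, the force and the opening at its end, in the units of the state.
- ctrl.sense(): the state, without advancing time (a new reading comes with each control period).
- ctrl.capture(name): name is "scene" or "top" or "wrist"; returns the picture (480x640x3 uint8, blue, green, red); there is no depth.
- ctrl.camera_model(name): a dict with "fovy" (degrees; the focal length in pixels is half the picture's height over the tangent of half this angle, whatever the lens; pixels are square), "cx", "cy" (the principal point, pixels), "dist" ([k1, k2, p1, p2, k3] as OpenCV has them; the pictures are not rectified), "rvec" (rotation vector, rad) and "tvec" (3), from world to camera coordinates, as OpenCV has them. Camera axes: x right, y down, z forward; pixel columns grow to the right and rows downward; lengths in mm; the calibration is good to about 2 mm. A picture is of the moment at which its call begins: read the wrist's pose just before it. camera_model takes no time and is no camera call; for the wrist camera it gives the pose at the moment of the call.
- ctrl.finish_job(): hands the job in, once; it reports no verdict.
Trained networks look in the newest picture that a camera, given by its name, has taken for a name from the list of things; names that differ only in an ending like _2 or _b are one class to them, and where a whole thing is asked for, a point or a joint stands for the part that bears it (a point fixed in the world has none). Each returns a list of dicts, best first, with "p" (0 to 1); they miss things now and then, are a little off and sometimes report something else, mostly with a low value. They report only what shows in the picture. A call takes as long as a camera call. They do not tell look-alikes from the thing itself.
- ctrl.recognise(camera, label): "box" ([left, top, right, bottom] in pixels, round what is visible of it).
The state is a dict: "time_s": time; "joints": joint angles; "dq": joint speeds; "tau": joint torques, N m; "eef_pos": TCP position; "ee_rot": TCP orientation; "force": force on the tool from outside, world axes, zero at the start; "wrist_torque": the same for the moment, N m; "grip_width": opening from 0.0 (shut) to 1.0 (fully open).
Only numpy, scipy, OpenCV 4.12 (cv2) and the standard library are available. Lean on these libraries where they do the work, as an engineer would, in place of code of your own. Each camera call takes 0.05 s, during which the arm holds its last target. There are 200 camera calls.

## Working session

There is one attempt and no reset: what is moved stays moved. The work goes in short steps, Python scripts to look and compute and a tool call to move; the robot and the scene stay as the last step left them, time stands still between calls to the robot, and variables do not carry over. Pictures are saved under pics/ and viewed, on a budget of 10 in all, crops included, one or two more only if the job needs it, and the job is handed in when it is done.

Besides the shell and the picture viewer there is one more tool, called after "Emit:" by a JSON object that holds its "method" and its "body". send_rows: Moves the arm, as the interface text tells. Its arguments: {"type":"object","properties":{"series":{"type":"array"},"force":{"type":"number"}},"required":["series"]}

```bash
mkdir -p pics; ls; cat > h.py <<'E'
import numpy as np, cv2
from rig import ctrl
def cam(n):
    m=ctrl.camera_model(n); f=240/np.tan(np.radians(m['fovy'])/2)
    K=np.array([[f,0,m['cx']],[0,f,m['cy']],[0,0,1]]); R=cv2.Rodrigues(np.array(m['rvec'],float))[0]
    return K,np.array(m['dist'],float),R,np.array(m['tvec'],float).ravel()
def ray(n,uv):
    K,d,R,t=cam(n); p=cv2.undistortPoints(np.array([[uv]],float),K,d).ravel()
    return -R.T@t, R.T@np.array([p[0],p[1],1])
def onz(n,uv,z):
    c,v=ray(n,uv); return c+v*(z-c[2])/v[2]
def proj(n,P):
    K,d,R,t=cam(n); return cv2.projectPoints(np.array(P,float).reshape(-1,1,3),cv2.Rodrigues(R)[0],t,K,d)[0].reshape(-1,2)
E
python3 - <<'E'
from h import *
s=ctrl.sense(); print({k:np.round(v,3) for k,v in s.items()}, ctrl.tcp_to_grasp)
for n in ["scene","top"]:
    cv2.imwrite(f"pics/{n}0.png",ctrl.capture(n))
    print(n,-cam(n)[2].T@cam(n)[3])
    for l in ["roll","holder","spindle_top","stand_free","peg_foot","peg_tip","cleaner","polish","weight","weight_small","driver","bevel"]:
        print(l,[(round(r['p'],2),np.round(r['box']).astype(int).tolist()) for r in ctrl.recognise(n,l)[:3]])
E
```

```text
pics
{'time_s': np.float64(0.0), 'joints': array([-1.413,  0.313,  1.498,  0.   ,  1.331, -0.223]), 'dq': array([ 0.   , -0.001, -0.001,  0.   , -0.   ,  0.001]), 'tau': array([-1.0000e-03, -4.1227e+01, -2.5974e+01, -0.0000e+00,  4.0000e-03,
        0.0000e+00]), 'eef_pos': array([ 195.072, -487.143,  230.737]), 'ee_rot': array([-0.   ,  0.828, -0.561, -0.   ]), 'force': array([ 0.02 , -0.371,  0.298]), 'wrist_torque': array([-0.019, -0.031,  0.058]), 'grip_width': np.float64(1.002)} 18.700000000000003
scene [1173.24395657  695.39167197  776.59746146]
roll [(0.79, [322, 275, 348, 297])]
holder [(0.94, [307, 281, 365, 316])]
spindle_top [(0.74, [306, 278, 369, 317])]
stand_free [(0.97, [174, 166, 226, 239]), (0.83, [321, 166, 374, 242]), (0.68, [397, 246, 462, 341])]
peg_foot [(0.98, [321, 165, 377, 242]), (0.93, [396, 247, 459, 337]), (0.69, [175, 166, 227, 238])]
peg_tip [(0.9, [394, 244, 463, 339]), (0.84, [209, 238, 275, 334]), (0.76, [177, 168, 226, 241])]
cleaner [(0.76, [446, 316, 488, 403])]
polish [(0.57, [230, 211, 255, 264]), (0.25, [478, 336, 555, 355])]
weight [(0.89, [25
[... 315 characters left out ...]
der [(0.83, [297, 232, 346, 273])]
spindle_top [(0.93, [294, 230, 346, 275])]
stand_free [(0.89, [470, 210, 514, 246]), (0.86, [230, 266, 269, 306]), (0.8, [334, 160, 373, 205])]
peg_foot [(0.91, [334, 157, 373, 198]), (0.89, [468, 206, 520, 246]), (0.8, [230, 263, 270, 306])]
peg_tip [(0.83, [334, 161, 367, 203]), (0.64, [370, 312, 408, 357]), (0.63, [471, 205, 516, 247])]
cleaner [(0.94, [166, 233, 198, 252]), (0.66, [312, 240, 335, 264])]
polish [(0.72, [404, 215, 428, 239])]
weight [(0.74, [303, 169, 319, 187])]
weight_small [(0.64, [306, 146, 316, 156]), (0.21, [334, 159, 365, 204])]
driver [(0.56, [168, 272, 211, 335])]
bevel [(0.44, [183, 188, 201, 205]), (0.27, [335, 160, 370, 205])]
```

```bash
python3 - <<'E'
from h import *
a=cv2.imread("pics/scene0.png")[150:450,160:560]; cv2.imwrite("pics/s.png",cv2.resize(a,(800,600),interpolation=cv2.INTER_CUBIC))
b=cv2.imread("pics/top0.png")[130:370,150:550]; cv2.imwrite("pics/t.png",cv2.resize(b,(800,480),interpolation=cv2.INTER_CUBIC))
for n,uv,z in [("holder",(321.5,252.5),12),("roll",(322.5,251.5),42),("st1",(492,228),12),("st2",(249.5,286),12),("st3",(353,183),12),("st4",(389,334),12)]: print(n,onz("top",uv,z).round())
E
```

```text
holder [473. -51.  12.]
roll [472. -55.  42.]
st1 [ 542. -537.   12.]
st2 [378. 150.  12.]
st3 [ 674. -142.   12.]
st4 [ 247. -238.   12.]
```

View pics/s.png

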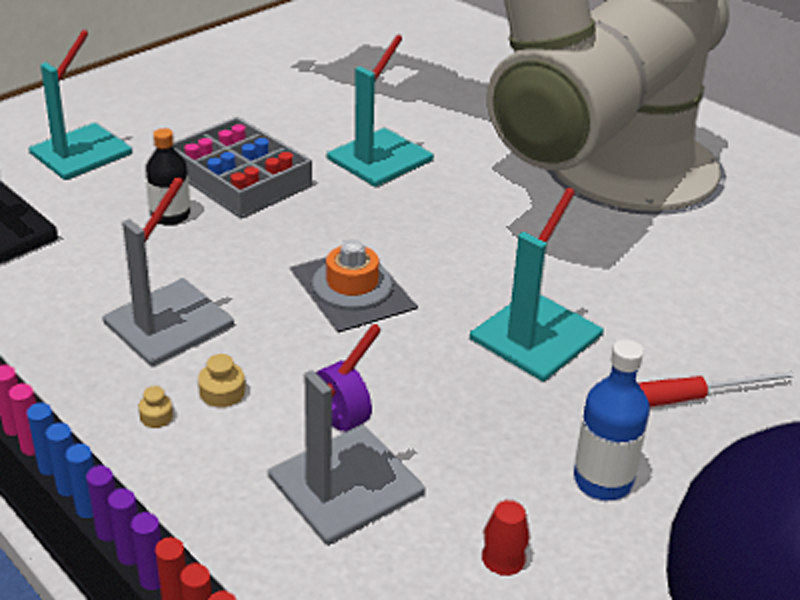

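View pics/t.png

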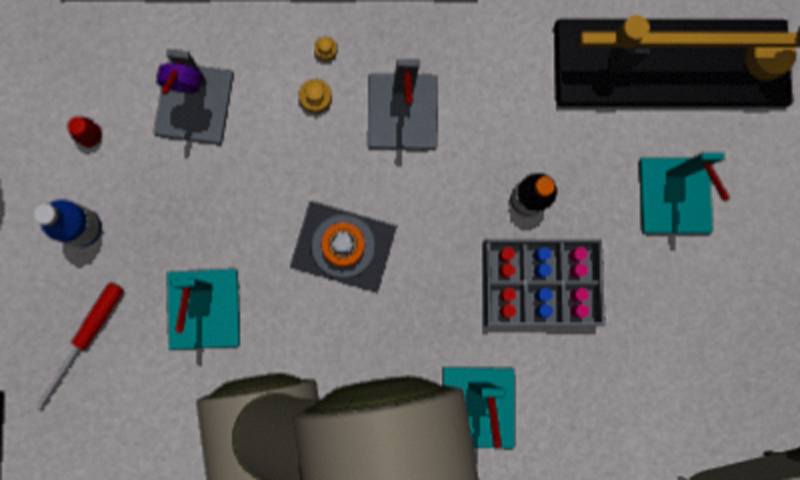

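The top picture has five stands. Three are turquoise, near (249,286), (389,334) and (492,228), so they are not meant. The grey one at about (245,183) carries the purple roll. The grey one at (353,183), with a bare red peg and shown at (250,241) in the scene picture, is stand_free. The orange roll is at (322,252). I'll move over the roll now, and the enlarged crop comes on the way.

Emit:
{"method": "send_rows", "body": {"series": [[[-0.03,-0.04,0,0,0],[-0.03,-0.04,0,0,0],[-0.03,-0.04,0,0,0],[-0.03,-0.04,0,0,0],[-0.03,-0.04,0,0,0],[-0.03,-0.04,0,0,0],[-0.03,-0.04,0,0,0],[-0.03,-0.04,0,0,0],[-0.03,-0.04,0,0,0],[-0.03,-0.04,0,0,0]]], "force": 40}}

```text
time_s: 2.3
eef_pos: [455.7, -58.2, 231.6]
ee_rot: [-0.0, 0.828, -0.56, 0.0]
force: [0.9, -1.6, 0.5]
grip_width: 1.003
```

```bash
python3 - <<'E'
from h import *
s=ctrl.sense(); print(s['time_s'],np.round(s['eef_pos'],1),np.round(s['joints'],2))
w=ctrl.capture("wrist"); cv2.imwrite("pics/w1.png",w)
for l in ["roll","holder","spindle_top"]:
    print(l,[(round(r['p'],2),np.round(r['box']).astype(int).tolist()) for r in ctrl.recognise("wrist",l)[:3]])
m=ctrl.camera_model("wrist"); print(-cam("wrist")[2].T@cam("wrist")[3], cam("wrist")[2][2])
t=cv2.imread("pics/top0.png")[145:215,310:400]; sc=cv2.imread("pics/scene0.png")[230:345,195:285]
z=lambda a,h:cv2.resize(a,(int(a.shape[1]*h/a.shape[0]),h),interpolation=cv2.INTER_CUBIC)
cv2.imwrite("pics/c1.png",np.hstack([z(t,350),z(sc,350)]))
E
```

```text
2.3 [455.7 -58.2 231.6] [-0.38  0.17  1.68 -0.    1.29  0.81]
roll []
holder [(0.77, [240, 119, 396, 267]), (0.72, [288, 168, 352, 232])]
spindle_top [(0.81, [242, 118, 394, 267]), (0.44, [404, 0, 594, 118])]
[518.91701038 -34.26843441 374.3299469 ] [-0.25231561 -0.1024212  -0.9622093 ]
```

View pics/w1.png

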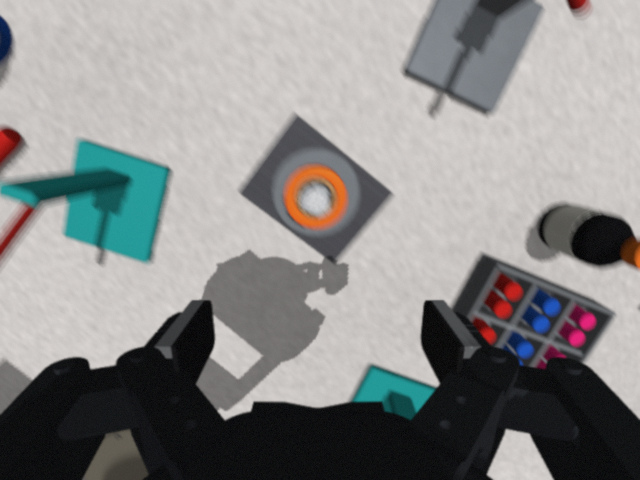

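View pics/c1.png

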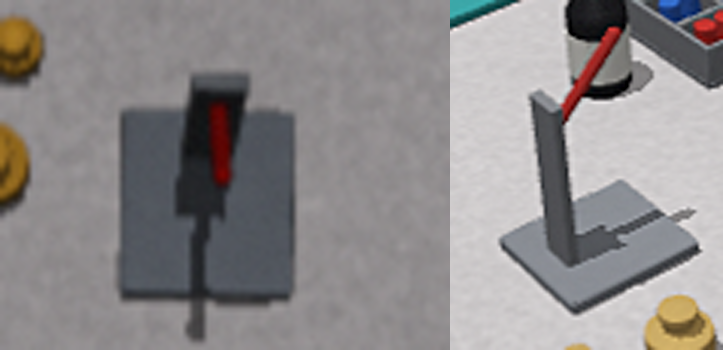

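The wrist view shows the orange roll round the spindle at (316,198). The crop confirms a grey stand with a bare red peg: its tip is at top pixel (354.6,182) and scene pixel (249.6,240.5).

```bash
python3 - <<'E'
from h import *
from scipy.optimize import least_squares
a=np.linspace(0,2*np.pi,60)
def orange(img):
    h=cv2.cvtColor(img,cv2.COLOR_BGR2HSV); return cv2.inRange(h,(5,170,120),(18,255,255))
for n,f,c0 in [("wrist","w1",(316,198)),("top","top0",(322,252))]:
    m=orange(cv2.imread(f"pics/{f}.png")); k,lab,st,ct=cv2.connectedComponentsWithStats(m)
    i=min((j for j in range(1,k) if st[j,4]>60),key=lambda j:np.hypot(*(ct[j]-c0)))
    b=np.array([st[i,0],st[i,1],st[i,0]+st[i,2],st[i,1]+st[i,3]],float)
    def bx(p):
        P=[[p[0]+30*np.cos(t),p[1]+30*np.sin(t),z] for z in (12,42) for t in a]; q=proj(n,P)
        return np.r_[q.min(0),q.max(0)+0]-b
    r=least_squares(bx,[472,-54]); print(n,b,r.x.round(1),r.fun.round(1))
def tri(u1,u2):
    (c1,d1),(c2,d2)=ray("top",u1),ray("scene",u2)
    A=np.stack([d1,-d2],1); s=np.linalg.lstsq(A,c2-c1,rcond=None)[0]; p,q=c1+d1*s[0],c2+d2*s[1]
    return ((p+q)/2).round(1), np.linalg.norm(p-q).round(1)
print("tip end",tri((354.6,182),(249.6,240.5)),"base",tri((353.4,166),(233.8,267.8)))
print([onz("top",(310+u/5,145+v/5),12).round() for u,v in [(121,110),(293,112),(294,292),(119,297)]])
E
```

```text
wrist [285. 167. 346. 227.] [472.5 -51.3] [-1.2 -2.4  1.2  2.5]
top [311. 242. 332. 263.] [470.8 -52. ] [-0.4 -0.7  0.4  0.7]
tip end (array([ 636. , -137.6,  170.8]), np.float64(1.4)) base (array([ 686.7, -134.6,  128.1]), np.float64(7.1))
[array([721., -88.,  12.]), array([ 720., -187.,   12.]), array([ 614., -187.,   12.]), array([611., -86.,  12.])]
```

Emit:
{"method": "send_rows", "body": {"series": [[[0,-0.0175,0.03,0,0],[0,0,0.048,0,0],[0,0,0.048,0,0],[0,0,0.048,0,0],[0,0,0.026,0,0],[0,0,0.021,0,0],[0,0,0,0,0]]]}}

```text
time_s: 3.2
eef_pos: [469.4, -54.7, 8.4]
ee_rot: [0.001, 0.827, -0.562, -0.002]
force: [-0.7, -0.5, 0.2]
grip_width: 0.999
```

Emit:
{"method": "send_rows", "body": {"series": [[[0,0,0,0,0.5],[0,0,0,0,1],[0,0,0,0,1],[0,0,0,0,1],[0,0,0,0,1],[0,0,0,0,1]]], "force": 40}}

```text
time_s: 3.8
eef_pos: [471.7, -54.1, 12.0]
ee_rot: [-0.0, 0.828, -0.561, 0.001]
force: [-2.2, 0.1, 5.9]
grip_width: 0.684
```

Emit:
{"method": "send_rows", "body": {"series": [[[0,0,-0.004,0,1],[0,0,-0.003,0,1],[0,0,0,0,1]]]}}

```text
time_s: 4.1
eef_pos: [471.5, -54.0, 17.3]
ee_rot: [-0.0, 0.828, -0.561, 0.001]
force: [3.9, -1.8, -12.1]
grip_width: 0.678
```

Emit:
{"method": "send_rows", "body": {"series": [[[0,0,0,-0.14,1],[0,0,0,-0.14,1],[0,0,0,0,1]]]}}

```text
time_s: 4.4
eef_pos: [470.9, -53.7, 17.2]
ee_rot: [0.0, 0.899, -0.439, -0.0]
force: [0.1, 0.6, -9.0]
grip_width: 0.677
```

Emit:
{"method": "send_rows", "body": {"series": [[[0,0,0,-0.14,1],[0,0,0,-0.14,1],[0,0,0,0,1]]]}}

```text
time_s: 4.7
eef_pos: [471.1, -53.7, 17.5]
ee_rot: [0.0, 0.95, -0.311, -0.0]
force: [-0.7, 0.5, -5.1]
grip_width: 0.685
```

Emit:
{"method": "send_rows", "body": {"series": [[[0,0,-0.002,0,1],[0,0,0,0,1]]]}}

```text
time_s: 4.9
eef_pos: [470.6, -53.5, 18.9]
ee_rot: [-0.0, 0.95, -0.312, -0.001]
force: [0.5, -0.2, -12.5]
grip_width: 0.683
```

Still stopped, so I'll keep turning.

Emit:
{"method": "send_rows", "body": {"series": [[[0,0,0,-0.14,1],[0,0,0,-0.14,1],[0,0,0,0,1]]], "force": 55}}

```text
time_s: 5.2
eef_pos: [471.8, -53.9, 20.1]
ee_rot: [0.0, 0.985, -0.175, 0.001]
force: [-0.4, 0.8, -1.6]
grip_width: 0.677
```

Emit:
{"method": "send_rows", "body": {"series": [[[0,0,-0.003,0,1],[0,0,-0.002,0,1],[0,0,0,0,1]]]}}

```text
time_s: 5.5
eef_pos: [471.6, -53.8, 24.9]
ee_rot: [0.0, 0.985, -0.175, 0.001]
force: [0.1, -0.1, -2.4]
grip_width: 0.682
```

Emit:
{"method": "send_rows", "body": {"series": [[[0,0,-0.015,0,1],[0,0,-0.02,0,1],[0,0,-0.02,0,1],[0,0,-0.01,0,1],[0,0,0,0,1],[0,0,0,0,1]]]}}

```text
time_s: 6.1
eef_pos: [470.9, -53.6, 88.7]
ee_rot: [-0.0, 0.985, -0.174, -0.0]
force: [-1.0, -0.2, -2.1]
grip_width: 0.676
```

Emit:
{"method": "send_rows", "body": {"series": [[[0,0,-0.03,0,1],[0,0,-0.04,0,1],[0,0,-0.04,0,1],[0,0,-0.02,0,1],[0,0,0,0,1]]]}}

```text
time_s: 6.6
eef_pos: [472.1, -54.0, 220.7]
ee_rot: [0.0, 0.985, -0.174, 0.002]
force: [-0.4, 0.4, -2.4]
grip_width: 0.676
```

```bash
python3 - <<'E'
from h import *
s=ctrl.sense(); print(s['time_s'],np.round(s['eef_pos'],1),np.round(s['joints'],2))
w=ctrl.capture("wrist"); cv2.imwrite("pics/w2.png",w)
p=s['eef_pos']; print("tcp px",proj("wrist",[p,[471,-53,60]]))
E
```

```text
6.6 [472.1 -54.  220.7] [-0.36  0.21  1.66  0.    1.27 -0.01]
tcp px [[319.0112591  306.33771956]
 [316.52343203 224.61848594]]
```

View pics/w2.png

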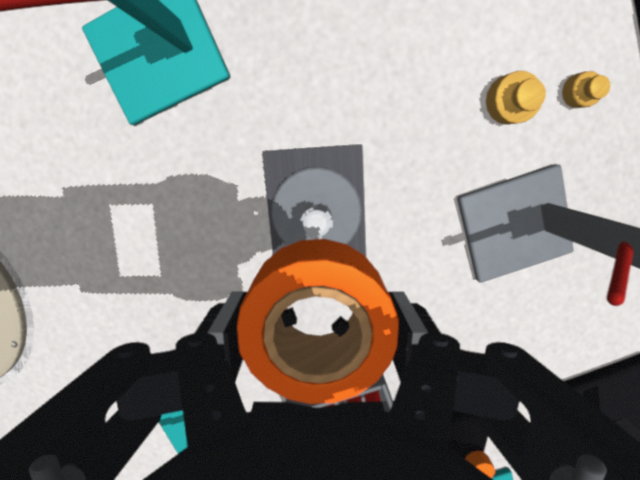

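The roll hangs level in the jaws, free of the spindle. Two dark tabs show at (289,317) and (341,326); the third is hidden at image-up. I'll turn the jaws to the stand's y axis, so that the tab gap faces the peg's uphill side, and go over the peg.

Emit:
{"method": "send_rows", "body": {"series": [[[0,0,0,0.1357,1],[0,0,0,0.1357,1],[0,0,0,0.1357,1],[0,0,0,0.1357,1],[0,0,0,0.1357,1],[0,0,0,0.1357,1],[0,0,0,0.1357,1],[0,0,0,0.1357,1],[0,0,0,0.1357,1],[0,0,0,0,1]]]}}

```text
time_s: 7.65
eef_pos: [470.5, -53.5, 217.0]
ee_rot: [-0.001, -0.706, 0.708, 0.002]
force: [-0.2, 0.2, -1.2]
grip_width: 0.68
```

Emit:
{"method": "send_rows", "body": {"series": [[[0.0208,-0.043,0,0,1],[0.0208,-0.043,0,0,1],[0.0208,-0.043,0,0,1],[0.0208,-0.043,0,0,1],[0,0,0,0,1],[0,0,0,0,1]]]}}

```text
time_s: 8.25
eef_pos: [643.0, -137.1, 216.1]
ee_rot: [0.001, 0.708, -0.706, -0.002]
force: [-1.3, 0.9, -2.0]
grip_width: 0.678
```

```bash
python3 - <<'E'
from h import *
s=ctrl.sense(); print(s['time_s'],np.round(s['eef_pos'],1),np.round(s['ee_rot'],3),np.round(s['joints'],2),s['force'])
w=ctrl.capture("wrist"); c=ctrl.capture("scene")
p=np.array(s['eef_pos']); F=[[691.5,-137,120],[638.5,-137,173]]
a=proj("wrist",F); b=proj("scene",F); print(a,b)
for q in a: cv2.circle(w,tuple(int(v) for v in q),3,(0,255,0),1)
c2=cv2.resize(c[150:350,160:360],None,fx=2.4,fy=2.4,interpolation=cv2.INTER_CUBIC)
for q in b: cv2.circle(c2,tuple(int(v) for v in (q-[160,150])*2.4),3,(0,255,0),1)
w2=w[60:480,180:500][:, :]
cv2.imwrite("pics/c2.png",np.hstack([cv2.resize(w2,(320*480//420,480)),c2])[:, :800])
E
```

```text
8.25 [ 643.  -137.1  216.1] [ 0.001  0.708 -0.706 -0.002] [-0.39  0.63  1.06  0.    1.46  1.18] [-1.31384036  0.88167689 -2.02815602]
[[317.40131764 174.72014342]
 [317.17579953 276.55428931]] [[229.83996411 271.06417037]
 [249.03164835 240.21576273]]
```

View pics/c2.png

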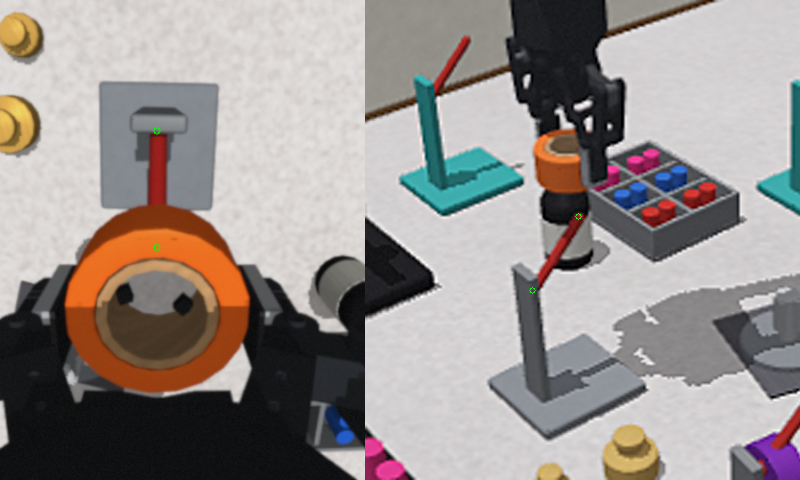

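The marked peg points fall on the peg in both views, and the roll is centred on the peg's plane. I'll lower it over the tip.

Emit:
{"method": "send_rows", "body": {"series": [[[0,-0.0025,0.02,0,1],[0,0,0.02,0,1],[0,0,0.005,0,1],[0,0,0,0,1]]], "force": 30}}

```text
time_s: 8.75
eef_pos: [645.0, -136.5, 174.6]
ee_rot: [0.0, 0.707, -0.707, -0.0]
force: [0.3, -0.7, -1.8]
grip_width: 0.679
```

Emit:
{"method": "send_rows", "body": {"series": [[[0,0,0.004,0,1],[0,0,0.003,0,1],[0,0,0,0,1]]]}}

```text
time_s: 9.05
eef_pos: [645.6, -137.0, 167.4]
ee_rot: [-0.0, -0.707, 0.707, 0.0]
force: [1.7, -0.5, -1.4]
grip_width: 0.676
```

Emit:
{"method": "send_rows", "body": {"series": [[[0,0,0.003,0,1],[0,0,0.002,0,1],[0,0,0,0,1]]], "force": 25}}

```text
time_s: 9.35
eef_pos: [645.5, -137.0, 161.9]
ee_rot: [-0.0, -0.707, 0.707, 0.0]
force: [1.3, 0.6, -1.7]
grip_width: 0.678
```

Emit:
{"method": "send_rows", "body": {"series": [[[0,0,0.002,0,1],[0,-0.002,0.002,0,1],[0,0,0,0,1]]], "force": 20}}

```text
time_s: 9.65
eef_pos: [647.7, -137.0, 157.9]
ee_rot: [-0.0, -0.707, 0.707, 0.0]
force: [0.6, 0.6, -2.1]
grip_width: 0.679
```

```bash
python3 - <<'E'
from h import *
w=ctrl.capture("wrist"); c=ctrl.capture("scene")
c2=cv2.resize(c[190:310,200:300],(400,480),interpolation=cv2.INTER_CUBIC)
cv2.imwrite("pics/c3.png",np.hstack([cv2.resize(w[180:420,200:440],(400,400),interpolation=cv2.INTER_CUBIC),c2[:400]]))
E
```

```text
(no output)
```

View pics/c3.png

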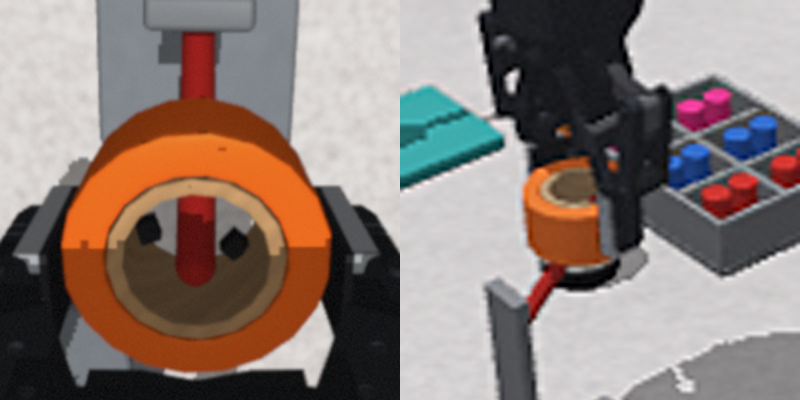

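The peg's tip is inside the core hole, passing between the two tabs at (148,228) and (233,242) in the crop. I'll go on down so that the upright-side edge meets the peg and the roll tilts in the light grip.

Emit:
{"method": "send_rows", "body": {"series": [[[0,0,0.002,0,1],[0,0,0.002,0,1],[0,0,0,0,1]]]}}

```text
time_s: 10.05
eef_pos: [648.3, -137.3, 154.8]
ee_rot: [0.001, -0.707, 0.707, -0.001]
force: [3.8, -1.0, 0.0]
grip_width: 0.675
```

Emit:
{"method": "send_rows", "body": {"series": [[[0,0,0.002,0,1],[0,-0.001,0.002,0,1],[0,0,0,0,1]]]}}

```text
time_s: 10.35
eef_pos: [650.2, -137.9, 151.7]
ee_rot: [0.001, -0.707, 0.707, -0.003]
force: [8.7, -4.1, 1.8]
grip_width: 0.674
```

Emit:
{"method": "send_rows", "body": {"series": [[[0,-0.002,0.002,0,1],[0,-0.002,0.003,0,1],[0,0,0,0,1]]]}}

```text
time_s: 10.65
eef_pos: [651.2, -138.1, 150.1]
ee_rot: [-0.002, -0.707, 0.707, -0.0]
force: [-23.5, -0.3, 30.3]
grip_width: 0.682
```

Emit:
{"method": "send_rows", "body": {"series": [[[0,-0.002,0.003,0,1],[0,-0.002,0.003,0,1],[0,0,0,0,1]]]}}

```text
time_s: 10.95
eef_pos: [654.8, -137.7, 147.0]
ee_rot: [-0.001, -0.707, 0.708, -0.001]
force: [-27.7, 2.8, 41.7]
grip_width: 0.678
```

```bash
python3 - <<'E'
from h import *
w=ctrl.capture("wrist"); c=ctrl.capture("scene")
c2=cv2.resize(c[190:310,200:300],(400,480),interpolation=cv2.INTER_CUBIC)
cv2.imwrite("pics/c4.png",np.hstack([cv2.resize(w[180:420,200:440],(400,400),interpolation=cv2.INTER_CUBIC),c2[:400]]))
E
```

```text
(no output)
```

View pics/c4.png

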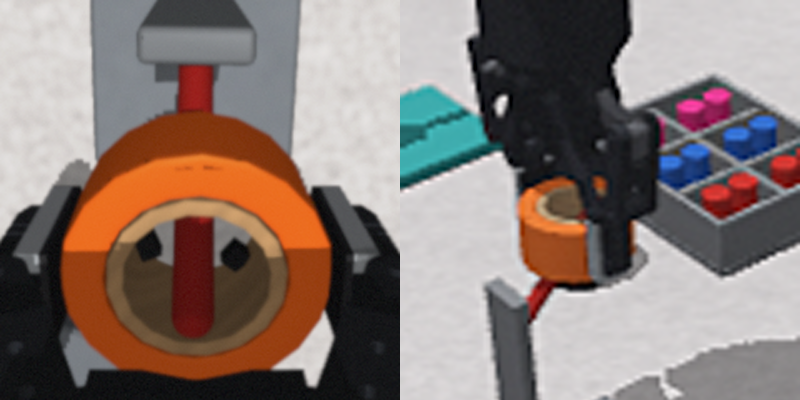

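The roll sits well over the tip, but it is jammed between the tip and its far wall, at 28 N sideways and 42 N up. I'll back off slightly to unload it, then release so it swings down about its upright-side edge.

Emit:
{"method": "send_rows", "body": {"series": [[[0,0.002,-0.001,0,1],[0,0.001,0,0,1],[0,0,0,0,1]]]}}

```text
time_s: 11.35
eef_pos: [656.1, -137.5, 144.2]
ee_rot: [0.002, -0.707, 0.707, -0.004]
force: [6.0, -0.2, 15.2]
grip_width: 0.678
```

Emit:
{"method": "send_rows", "body": {"series": [[[0,0.001,0.003,0,1],[0,0,0.003,0,1],[0,0,0,0,1]]]}}

```text
time_s: 11.65
eef_pos: [656.9, -139.1, 139.0]
ee_rot: [0.003, -0.707, 0.707, -0.008]
force: [18.1, -7.4, 10.2]
grip_width: 0.679
```

```bash
python3 - <<'E'
from h import *
w=ctrl.capture("wrist"); c=ctrl.capture("scene")
c2=cv2.resize(c[190:310,200:300],(400,480),interpolation=cv2.INTER_CUBIC)
cv2.imwrite("pics/c5.png",np.hstack([cv2.resize(w[180:420,200:440],(400,400),interpolation=cv2.INTER_CUBIC),c2[:400]]))
E
```

```text
(no output)
```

View pics/c5.png

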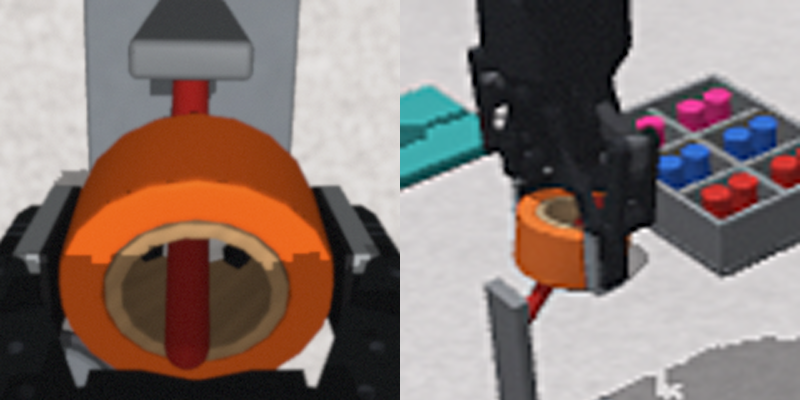

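The roll is now tilting the right way, and the peg's end has come out past the top rim at (185,365). I'll release it.

Emit:
{"method": "send_rows", "body": {"series": [[[0,0,0,0,0.3],[0,0,0,0,0],[0,0,0,0,0],[0,0,0,0,0],[0,0,0,0,0],[0,0,0,0,0]]]}}

```text
time_s: 12.35
eef_pos: [652.6, -136.9, 134.2]
ee_rot: [-0.0, -0.707, 0.707, 0.0]
force: [-0.2, -0.5, 0.5]
grip_width: 1.0
```

```bash
python3 - <<'E'
from h import *
w=ctrl.capture("wrist"); c=ctrl.capture("scene"); print(ctrl.sense()['force'])
c2=cv2.resize(c[190:310,200:300],(400,480),interpolation=cv2.INTER_CUBIC)
cv2.imwrite("pics/c6.png",np.hstack([cv2.resize(w[60:420,140:500],(400,400),interpolation=cv2.INTER_CUBIC),c2[:400]]))
E
```

```text
[ 0.89832257  0.25212282 -0.45304631]
```

View pics/c6.png

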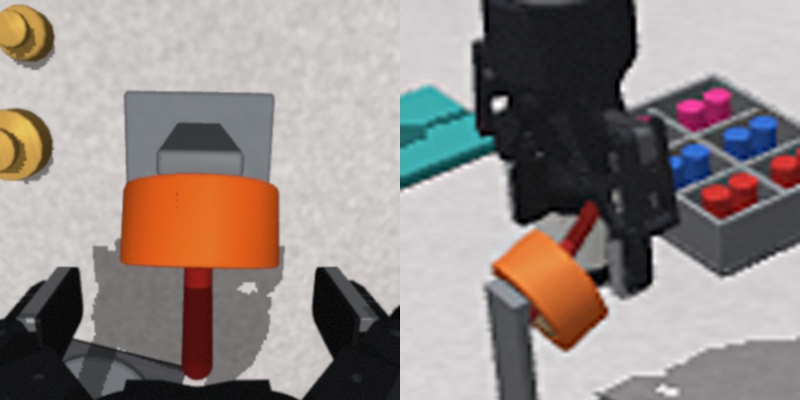

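The roll has swung down and slid along the peg to the upright. The jaws are open and clear, so I'll withdraw straight up.

Emit:
{"method": "send_rows", "body": {"series": [[[0,0,-0.02,0,0],[0,0,-0.03,0,0],[0,0,-0.04,0,0],[0,0,-0.04,0,0],[0,0,0,0,0],[0,0,0,0,0],[0,0,0,0,0]]]}}

```text
time_s: 13.15
eef_pos: [652.3, -136.9, 262.7]
ee_rot: [-0.001, -0.707, 0.707, 0.001]
force: [-0.3, 0.2, -0.3]
grip_width: 1.0
```

```bash
python3 - <<'E'
from h import *
def bb(c): 
    m=cv2.inRange(cv2.cvtColor(c,cv2.COLOR_BGR2HSV),(5,170,100),(18,255,255))[225:320,215:300]; return cv2.boundingRect(m),m.sum()//255
a=ctrl.capture("scene")
for _ in range(10): c=ctrl.capture("scene")
print(bb(a),bb(c),ctrl.sense()['time_s'])
cv2.imwrite("pics/c7.png",cv2.resize(c[150:450,160:560],(800,600),interpolation=cv2.INTER_CUBIC))
E
```

```text
((8, 23, 29, 29), np.uint64(418)) ((8, 23, 29, 29), np.uint64(418)) 13.7
```

View pics/c7.png

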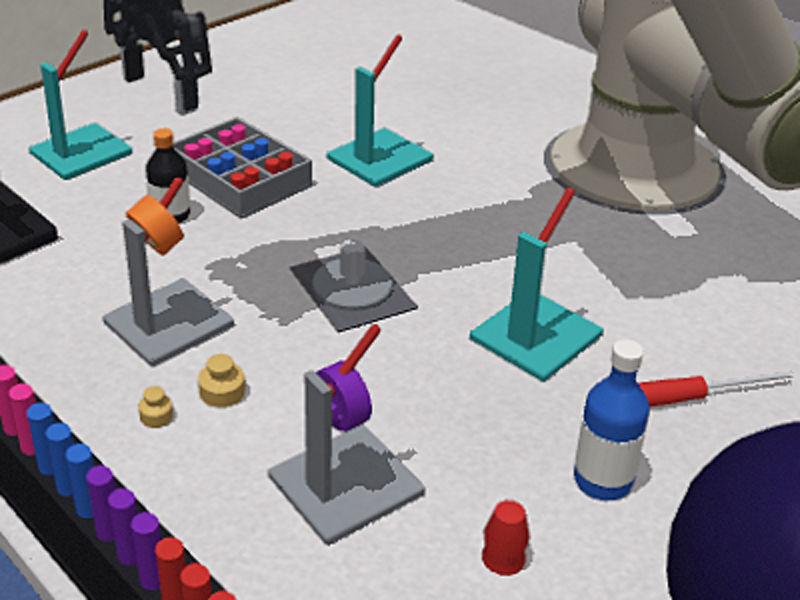

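The roll hangs still on the empty grey stand's peg at (155,222), everything else is in place, and the gripper is clear of it all.

```bash
python3 -c "
from rig import ctrl
print(ctrl.finish_job())"
```

```text
the job is handed in; nothing more can be done
None
```

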